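# Drop the dead 9 V battery into the collection box

### The arm

A 7-joint arm with a two-finger parallel gripper is mounted at the origin on the work surface. World frame = base frame: x ahead of the robot, y to its left, z up, the work surface at z = 0. Lengths are in m, angles in rad, forces in N, time in s.
With the tool pointing down it reaches from about 0.4 to 0.85 m from the base axis. Payload 4.5 kg.
Tool frame: the origin (TCP) lies at the very end of the fingers, on their centre line; the grasp point (between the pads) lies behind it (r.grip_depth is the z of the grasp point in the tool frame, in m); z points along the fingers, y is the direction in which the jaws open and shut (so a half turn about z gives the same grasp; the last joint's range is limited). The gripper opens to 88 mm and grips with 3 to 60 N. Pads are 18 mm wide; open, the fingers measure 123 mm over their backs; the gripper's body (75 mm by 187 mm) begins 45 mm behind the grasp point.
Start: joints at [-1.205, 0.689, -0.195, 1.565, 0.157, 0.902, -0.215], TCP at [0.204, 0.591, 0.218] pointing down, gripper open.
Joint ranges: [-3.01, 3.01], [-0.46, 2.08], [-1.47, 1.51], [0.13, 2.56], [-1, 4.14], [0.04, 2.09], [-2.66, 2.66]. Speed limits (rad/s): [2.57, 2.57, 3.14, 3.14, 3.14, 3.14, 3.14].

### API

Orientations are given as a unit quaternion [x, y, z, w].
In Python, from plant import sensors, cams, r gives the robot as it stands. The module is installed in compiled form; this text tells all that it offers.
- The arm moves only by the tool drive_tool, never from a script. Its argument "series" is a list that holds one entry, the list of rows, each a list of 5 numbers: the shift along the world's x, y, z in mm, then the turn about the world's z in rad, then the finger opening in mm, from 0 to 88.1. A call has 1 to 10 rows; each row shifts and turns the commanded pose from where the row before left it; what a row does not reach is not made up. A row lasts 1/10 s, in which the tool goes at most 50 mm and 8.59 degrees, less where a joint would pass 70% of its speed; a pose out of reach is approached as far as the arm can. A call with a gripper value outside its range is refused whole. The fingers move at their own pace and stop on an object; "force" is the grip in N (left out, the last holds). Time passes only in rows, so rows that do not move let the fingers close. It gives the time, the measured TCP pose, the force and the opening at its end, in the units of the state.
- sensors.get_state(): the state, without advancing time (a new reading comes with each control period).
- cams.snapshot(name): name is "side" or "top" or "wrist"; returns the picture (384x512x3 uint8, blue, green, red); there is no depth.
- cams.camera_model(name): a dict with "fx", "fy", "cx", "cy" (pixels), "camera_from_world" (4x4, takes a point from world to camera coordinates). Camera axes: x right, y down, z forward; pixel columns grow to the right and rows downward; lengths in m; the calibration is good to about 2 mm. The wrist camera is an equidistant fisheye: a pixel r from the principal point sees the ray r / f radians off the axis. A picture is of the moment at which its call begins: read the wrist's pose just before it. camera_model takes no time and is no camera call; for the wrist camera it gives the pose at the moment of the call.
- r.finish_job(): hands the job in, once; it reports no verdict.
Trained networks look in the newest picture that a camera, given by its name, has taken for a name from the list of things; names that differ only in an ending like _2 or _b are one class to them, and where a whole thing is asked for, a point or a joint stands for the part that bears it (a point fixed in the world has none). Each returns a list of dicts, best first, with "confidence" (0 to 1); they miss things now and then, are a little off and sometimes report something else, mostly with a low value. They report only what shows in the picture. A call takes as long as a camera call.
- cams.trace(camera, name): "mask" (384x512 bool, what is visible of it) and "at" ([column, row] in pixels, amid what is visible of it).
- cams.mark_of(camera, name): "at" ([column, row] in pixels: a listed point, or the origin of a listed thing).
The state is a dict: "clock": time; "q": joint angles; "qd": joint speeds; "joint_torque": joint torques, N m; "tool_pos": TCP position; "eef_rot": TCP orientation; "contact_force": force on the tool from outside, world axes, zero at the start; "moment": the same for the moment, N m; "opening": opening from 0.0 (shut) to 1.0 (fully open).
Only numpy, scipy, OpenCV 4.12 (cv2) and the standard library are available. Lean on these libraries where they do the work, as an engineer would, in place of code of your own. Each camera call takes 0.05 s, during which the arm holds its last target.

### The job

On the ledge of the used-battery box the dead 9 V battery lies on its side and the good one stands upright. Press the self-closing flap open with one finger and, while that finger keeps it open, push the dead battery along the ledge and over its edge into the box with the other finger; slide it, do not pick it up or push it onto the closed flap. Then let the flap close and move clear, leaving the good battery standing where it is and the pedal and meter beside the box undisturbed.

Things in the scene. Friction and masses are not known exactly. Their poses are not given: they have to be found in the camera images.
- box: used-battery box of grey sheet steel, fixed to the bench, 250 (x) by 200 mm (y). Origin: centre of its underside. +x runs from its open ledge (robot's side) to the flap hinge at the back. Ledge: local x -125 to -5 mm, top 110 mm above the bench, 4 mm thick, no front rim; side walls 4 mm thick centred at y = +-98 mm stand 8 mm above it. Hollow inside, also under the ledge; floor at 4 mm
- ledge_edge (a point): middle of the ledge's far edge, on its top surface: box frame (-5, 0, 110) mm. Beyond it the flap closes the mouth over the full inner width, up to the hinge; the side walls rise beside it to about 150 mm
- flap_hinge (a point): middle of the flap's hinge axis, which runs along the box's y: box frame (105, 0, 144) mm, 34 mm higher than the ledge. A hood, top at 155 mm, covers it from box x = 103 mm to the back (125 mm)
- flap (a joint): aluminium flap, 113 mm from hinge to free edge, 186 wide. 0 = closed: slopes up 18 degrees from the ledge's edge to the hinge. Free edge swings down into the box, to 1.15 rad. A spring closes it (3 to 10 N at a finger, more near the hinge); a battery's weight does not open it. A fingertip 5 mm above ledge height moving towards the hinge opens it wider: 0.2 rad 50 mm short of the hinge, 0.5 at 28
- dead: the dead 9 V block battery, black and grey, 45 g, lying flat on the ledge: 26.5 mm along its x, 48.5 mm along its y (two snap terminals at one end), 17.5 mm high. Its origin is the centre of its underside; x points roughly to the flap at the start, within 30 degrees
- dead_center (a point): centre of the dead battery
- good: the good 9 V battery, of the same make, standing upright on the ledge beside the dead one (on either side of it, about 75 to 100 mm between centres across the ledge): 17.5 by 26.5 mm and 48.5 mm tall, terminals up. Origin: centre of its underside
- pedal: loose aluminium effect pedal on the bench at the box's +y side, 112 by 66 by 63 mm high. Origin: centre of its underside
- meter: loose multimeter lying on the bench at the box's -y side, 145 by 74 by 46 mm high. Origin: centre of its underside

How it is judged:
On the way, in this order (a step that is already met when the one before it is completed fails the run):
1. a finger has pressed the flap open (0.12 rad or more) while the dead battery is still on the ledge (value of joint flap above 0.12 rad and contact force between the fingers and flap above 0.3 N and x of dead_center in the frame of box below 0.005 m and z of dead_center in the frame of box above 0.11 m), for 0.1 s.
2. the dead battery has dropped into the box while the finger still holds the flap open (z of dead_center in the frame of box below 0.09 m and value of joint flap above 0.12 rad and contact force between the fingers and flap above 0.3 N), for 0.05 s.
At the end, for the whole second after the job is handed in: the dead battery lies at rest inside the box (its centre under 60 mm above the bench), the flap is closed (under 0.04 rad), the good battery stands upright within 15 mm of where it stood, and the pedal and meter are within 30 mm of their places (z of dead_center in the frame of box below 0.06 m and x of dead_center in the frame of box between -0.123 and 0.123 m and y of dead_center in the frame of box between -0.098 and 0.098 m and linear speed of dead below 0.02 m/s and value of joint flap below 0.04 rad and distance of good from where it was at the start of the episode below 0.015 m and angle between good's own z axis and vertical below 0.15 rad and distance of each of pedal, meter from where it was at the start of the episode below 0.03 m); the robot touches nothing.
It fails at once if the dead battery is lifted (its centre more than 26 mm above where it lies on the ledge) (z of dead_center in the frame of box above 0.145 m).
It fails at once if the dead battery is pushed onto the closed flap (x of dead_center in the frame of box above 0.005 m and z of dead_center in the frame of box above 0.115 m and value of joint flap below 0.06 rad).
It fails at once if the dead battery falls off the box (x of dead_center in the frame of box below -0.13 m or y of dead_center in the frame of box below -0.105 m or y of dead_center in the frame of box above 0.105 m).
It fails at once if the good battery is moved more than 15 mm or tipped (distance of good from where it was at the start of the episode above 0.015 m or angle between good's own z axis and vertical above 0.2 rad).
It fails at once if the pedal or the meter is disturbed (over 30 mm) (distance of any of pedal, meter from where it was at the start of the episode above 0.03 m).
It also fails if it takes over 38 s, if anything falls off the work surface, if the arm or the gripper's body presses on something with over 40 N, if the wrist force passes 120 N, or if a joint passes its speed limit or range.

## Working session

There is one attempt and no reset: what is moved stays moved. The work goes in short steps, Python scripts to look and compute and a tool call to move; the robot and the scene stay as the last step left them, time stands still between calls to the robot, and variables do not carry over. Pictures are saved under pics/ and viewed, and the job is handed in when it is done.

Besides the shell and the picture viewer there is one more tool, called after ">>>" as name([rows], argument=value, ...), one row to a line, values as JSON. drive_tool: Moves the arm, as the interface text tells. Its arguments: {"type":"object","properties":{"series":{"type":"array","items":{"type":"array","items":{"type":"array","items":{"type":"number"}}}},"force":{"type":"number"}},"required":["series"]}

```bash
mkdir -p pics; ls
python3 - <<'E'
from plant import sensors, cams, r
import cv2
print(sensors.get_state()); print(r.grip_depth)
for n in("top","side","wrist"):
    im=cams.snapshot(n); cv2.imwrite(f"pics/{n}0.png",im)
    m=cams.camera_model(n); print(n,m)
    if n!="wrist":
        for t in("box","ledge_edge","flap_hinge","dead","dead_center","good","pedal","meter"):
            print(n,t,[(d["at"],round(d["confidence"],2)) for d in cams.mark_of(n,t)][:2])
E
```

```text
pics
{'clock': 0.0, 'q': array([-1.20518229,  0.69003325, -0.19447028,  1.56634649,  0.15729186,
        0.90248557, -0.21510958]), 'qd': array([ 5.56518859e-04,  2.74948867e-05, -1.41597579e-05, -6.24979340e-04,
       -4.11133459e-04, -1.56346043e-03,  1.78024213e-03]), 'joint_torque': array([ 8.88958566e-04, -5.27573669e+01, -1.26713030e+00, -1.53426307e+01,
       -5.27948211e-02,  6.65924745e-03,  1.85164222e-04]), 'tool_pos': array([0.203449  , 0.59024447, 0.21697756]), 'eef_rot': array([ 1.65128964e-01,  9.86271533e-01, -9.38879723e-04, -8.05053691e-05]), 'contact_force': array([-0.32561085,  0.01806271, -0.37422237]), 'moment': array([ 0.01616974,  0.00964284, -0.03337463]), 'opening': 1.0023547551277954}
-0.0187
top {'fx': 435.1960282992779, 'fy': 435.1960282992779, 'cx': 262.5794154468139, 'cy': 192.43231145492473, 'camera_from_world': array([[ 1.79316857e-02, -9.99836602e-01,  2.28580095e-03,
         4.77351212e-02],
       [-9.84762713e-01, -1.80567659e-02, -1.72963445e-01,
         6.13857451e-01],
       [ 1.72976457e-01,  8.50554584e-04, -9.84925592e-01,
         8.23
[... 909 characters left out ...]
.6, 139.4], 0.95)]
side dead [([309.5, 194.8], 0.56), ([346.4, 153.3], 0.52)]
side dead_center [([344.8, 152.7], 0.71)]
side good [([337.8, 185.5], 0.84), ([344.5, 150.8], 0.36)]
side pedal [([291.2, 256.2], 0.55)]
side meter []
wrist {'fx': 297.3186396354542, 'fy': 297.3186396354542, 'cx': 256.45998694754434, 'cy': 193.68645422040694, 'camera_from_world': array([[ 3.26548592e-01,  9.45180175e-01, -6.73163835e-04,
        -6.24858195e-01],
       [ 9.07658039e-01, -3.13386297e-01,  2.79187953e-01,
        -3.94132589e-02],
       [ 2.63671958e-01, -9.17794355e-02, -9.60236239e-01,
         3.89995447e-01],
       [ 0.00000000e+00,  0.00000000e+00,  0.00000000e+00,
         1.00000000e+00]])}
```

View pics/top0.png

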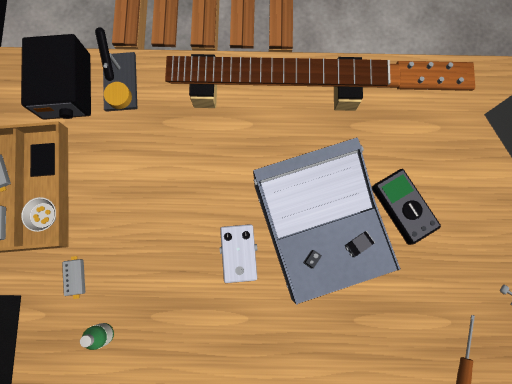

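View pics/side0.png

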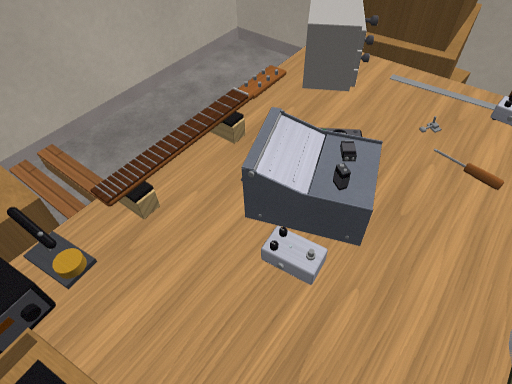

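```bash
cat > h.py <<'E'
import numpy as np, cv2
from plant import sensors, cams, r
def backproj(m,uv,z):
    T=m["camera_from_world"];R=T[:3,:3];t=T[:3,3];c=-R.T@t
    d=R.T@np.array([(uv[0]-m["cx"])/m["fx"],(uv[1]-m["cy"])/m["fy"],1]);s=(z-c[2])/d[2];return c+s*d
def proj(m,P):
    T=m["camera_from_world"];P=np.atleast_2d(P)@T[:3,:3].T+T[:3,3]
    return np.c_[m["fx"]*P[:,0]/P[:,2]+m["cx"],m["fy"]*P[:,1]/P[:,2]+m["cy"]]
def b2w(b,P):
    c,s=np.cos(b[2]),np.sin(b[2]);P=np.atleast_2d(P)/1000.
    return np.c_[b[0]+c*P[:,0]-s*P[:,1],b[1]+s*P[:,0]+c*P[:,1],P[:,2]]
def w2b(b,P):
    c,s=np.cos(b[2]),np.sin(b[2]);P=np.atleast_2d(P);d=P[:,:2]-b[:2]
    return np.c_[c*d[:,0]+s*d[:,1],-s*d[:,0]+c*d[:,1],P[:,2]]*1000
E
python3 - <<'E'
from h import *
T=cams.camera_model("top");S=cams.camera_model("side")
for n,z,a,b in(("edge",.11,[327.8,224.7],[318.4,163.9]),("hinge",.144,[307.8,166.4],[265.6,139.4]),("dead",.11875,[358,244.4],[344.8,152.7]),("good",.11,[307.4,260],[337.8,185.5])):
    print(n,backproj(T,a,z),backproj(S,b,z))
for n in("top","side"):
    im=cv2.imread(f"pics/{n}0.png")
    c=im[130:310,240:440] if n=="top" else im[100:250,230:400]
    cv2.imwrite(f"pics/{n}0z.png",cv2.resize(c,None,fx=4 if n=="side" else 3.3,fy=4 if n=="side" else 3.3,interpolation=cv2.INTER_CUBIC))
E
```

```text
edge [ 0.54430095 -0.06347784  0.11      ] [ 0.54194695 -0.05727493  0.11      ]
hinge [ 0.64665455 -0.02275118  0.144     ] [ 0.65168447 -0.02339753  0.144     ]
dead [ 0.50836976 -0.1169761   0.11875   ] [ 0.51092219 -0.10995657  0.11875   ]
good [ 0.47876683 -0.02556867  0.11      ] [ 0.48095702 -0.02760661  0.11      ]
```

View pics/top0z.png

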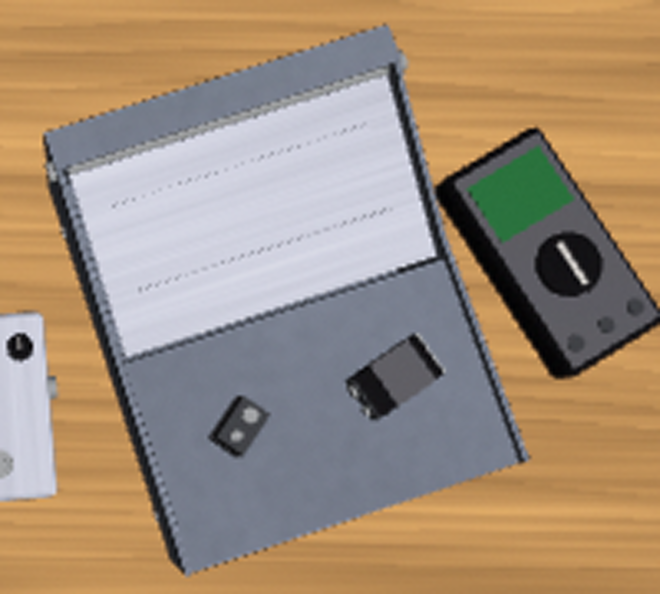

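View pics/side0z.png

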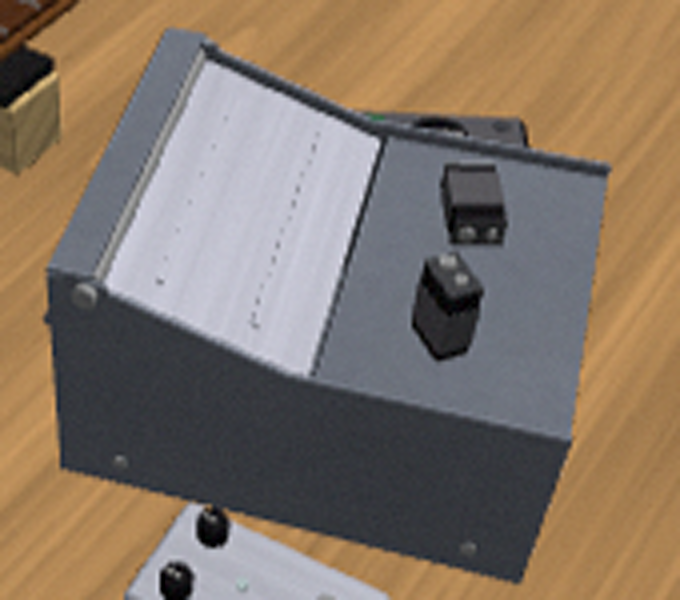

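Run:
```python
from h import *
from scipy.optimize import least_squares
T=cams.camera_model("top");S=cams.camera_model("side")
tp=[((-125,100,118),(185,573)),((-125,-100,118),(528,459)),((125,100,155),(45,132)),((125,-100,155),(388,25)),((-5,96,110),(124,358)),((-5,-96,110),(437,260))]
sp=[((-125,100,118),(571,440)),((-125,-100,118),(608,168)),((125,100,155),(50,268)),((-125,100,0),(521,582)),((125,100,0),(62,467))]
cv=lambda l,s,o:(np.array([a for a,_ in l],float),(np.array([b for _,b in l])+.5)/s-.5+o)
A,a=cv(tp,3.3,[240,130]);B,b=cv(sp,4,[230,100])
for w in((1,0),(0,1),(1,1)):
    f=lambda x:np.r_[w[0]*(proj(T,b2w(x,A))-a).ravel(),w[1]*(proj(S,b2w(x,B))-b).ravel()]
    o=least_squares(f,[.55,-.06,.3]);print(o.x,np.round(o.fun,1))
x=o.x;np.save("box.npy",x)
# batteries: top face centre/corners from zooms
def Z(n,p,z):
    m,s,off=(T,3.3,[240,130]) if n=="top" else (S,4,[230,100])
    return w2b(x,backproj(m,(np.array(p)+.5)/s-.5+off,z))[0].round(1)
# dead top face corners (z .1275), terminals end
for p in((347,382),(412,335),(443,373),(376,418)):print("dead top",Z("top",p,.1275))
for p in((445,165),(496,165),(505,207),(453,204)):print("dead side",Z("side",p,.1275))
for p in((241,395),(270,410),(240,457),(209,436)):print("good top",Z("top",p,.1585))
for p in((427,262),(451,253),(483,290),(456,300)):print("good side",Z("side",p,.1585))
for n,m in(("top",T),("side",S)):
    im=cv2.imread(f"pics/{n}0.png")
    for t in("dead","good"):
        g=cams.trace(n,t)
        for d in g[:1]:
            ys,xs=np.nonzero(d["mask"]);print(n,t,d["confidence"],d["at"],len(xs),xs.min(),xs.max(),ys.min(),ys.max())
```

```text
[ 0.55136307 -0.05737531  0.32781935] [-0.5  0.6  0.4  0.4 -0.7 -0.7  0.2 -0.9 -0.9  1.1  1.7 -0.6 -0.   0.
  0.  -0.  -0.  -0.  -0.   0.  -0.   0. ]
[ 0.55004388 -0.05896465  0.33264926] [ 0.   0.   0.   0.  -0.   0.   0.  -0.   0.   0.   0.  -0.   0.5  0.2
  1.  -1.6 -1.1 -0.2 -0.   0.4 -0.3  0.2]
[ 0.55074229 -0.05793556  0.33099509] [ 0.   1.1  0.8  0.5 -0.6 -0.1  0.2 -0.7 -0.6  1.6  2.  -0.4 -0.2  0.5
  0.6 -1.4 -1.8 -0.1 -0.7  0.7 -0.9  0.3]
dead top [-53.5 -16.8 127.5]
dead top [-40.3 -59.5 127.5]
dead top [-65.1 -68.5 127.5]
dead top [-76.7 -25.2 127.5]
dead side [-41.  -60.6 127.5]
dead side [-66.7 -68.4 127.5]
dead side [-75.6 -36.9 127.5]
dead side [-49.9 -31.4 127.5]
good top [-42.5  44.5 158.5]
good top [-54.5  32.6 158.5]
good top [-72.6  55.5 158.5]
good top [-57.4  67.3 158.5]
good side [-45.4  47.4 158.5]
good side [-55.1  38.2 158.5]
good side [-72.7  57.9 158.5]
good side [-62.1  67.8 158.5]
top dead 0.86 [359.4, 243.3] 420 346 373 232 256
top good 0.68 [312.5, 259.0] 197 304 320 250 267
side dead 0.83 [346.9, 148.2] 305 340 356 140 160
side good 0.72 [342.2, 175.6] 402 332 350 163 190
```

Run:
```python
from h import *
x=np.load("box.npy"); print(b2w(x,[-35.2,-35.2,115]),b2w(x,[-59,-42,115]))
s=sensors.get_state();p=s["tool_pos"];print((b2w(x,[-35.2,-35.2,115])[0]-p)*1000, s["clock"])
q=s["eef_rot"];from scipy.spatial.transform import Rotation as R
print(R.from_quat(q).as_matrix()[:,1])
```

```text
[[ 0.52889241 -0.10266433  0.115     ]] [[ 0.50859418 -0.11682984  0.115     ]]
[ 325.30710262 -693.62876387 -102.86489286] 1.15
[3.25719754e-01 9.45466352e-01 1.36632088e-04]
```

>>> drive_tool([
  [[0, 0, 40, 0, 88], [0, 0, 40, 0, 88], [16, -34, 0, -0.03, 88], [16, -34, 0, -0.03, 88]],
])

```text
clock: 1.55
tool_pos: [0.2354, 0.5237, 0.2992]
eef_rot: [0.194, 0.981, 0.002, 0.0]
contact_force: [0.2, -1.3, 0.1]
opening: 0.999
```

>>> drive_tool([
  [[20, -42, 0, -0.04, 88], [20, -42, 0, -0.04, 88], [20, -42, 0, -0.04, 88], [20, -42, 0, -0.04, 88], [20, -42, 0, -0.04, 88], [20, -42, 0, -0.04, 88], [20, -42, 0, -0.04, 88], [20, -42, 0, -0.04, 88], [20, -42, 0, -0.04, 88], [20, -42, 0, -0.04, 88]],
])

```text
clock: 2.55
tool_pos: [0.4362, 0.1013, 0.2982]
eef_rot: [0.386, 0.922, 0.0, 0.0]
contact_force: [1.1, -0.0, 0.7]
opening: 0.999
```

>>> drive_tool([
  [[18, -41, 0, -0.033, 88], [18, -41, 0, -0.033, 88], [18, -41, 0, -0.034, 88], [19, -41, 0, -0.034, 88], [19, -40, 0, -0.034, 88], [0, 0, -40, 0, 88], [0, 0, -40, 0, 88], [0, 0, -10, 0, 88], [0, 0, 0, 0, 88]],
])

```text
clock: 3.45
tool_pos: [0.5266, -0.1007, 0.2069]
eef_rot: [0.461, 0.887, -0.0, -0.002]
contact_force: [0.6, -0.2, 0.7]
opening: 0.999
```

Run:
```python
from h import *
x=np.load("box.npy");s=sensors.get_state();print(s["tool_pos"],w2b(x,s["tool_pos"]),s["eef_rot"])
for n in("top","side","wrist"):
    im=cams.snapshot(n);cv2.imwrite(f"pics/{n}1.png",im)
im=cv2.imread("pics/side1.png");cv2.imwrite("pics/side1z.png",cv2.resize(im[80:260,210:400],None,fx=3.3,fy=3.3,interpolation=cv2.INTER_CUBIC))
```

```text
[ 0.52662238 -0.10069619  0.20690583] [[-36.70720466 -32.60097099 206.90583396]] [ 4.61486719e-01  8.87145589e-01 -4.85087447e-04 -1.57349565e-03]
```

View pics/wrist1.png

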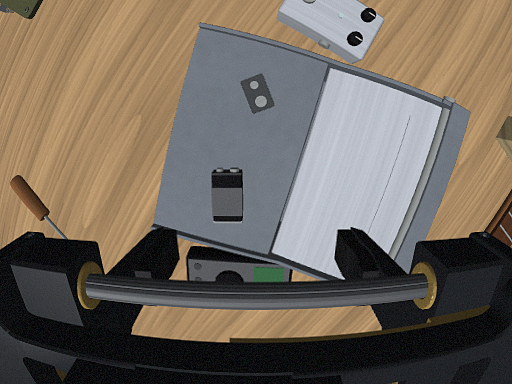

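View pics/side1z.png

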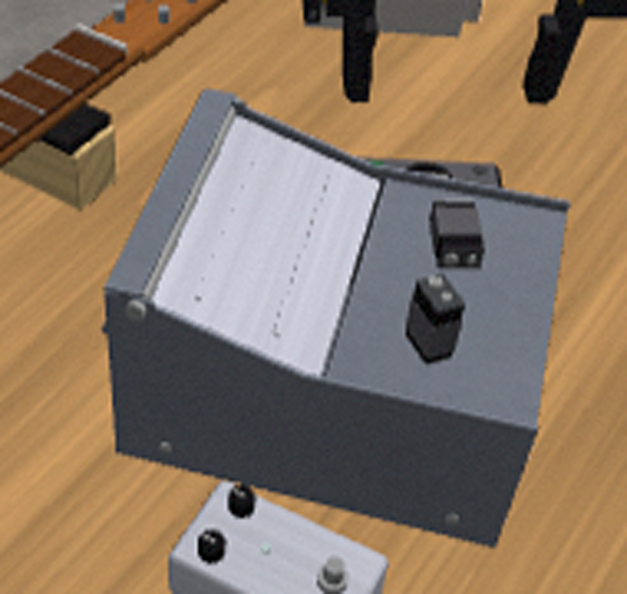

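The wrist picture shows the dead battery at about (228,195), lying square to the finger line, and the good one at (257,93). The side picture shows the ledge undisturbed. Next I check the dead battery's pose from the wrist view.

```bash
cat >> h.py <<'E'
def wback(m,uv,z):
    T=m["camera_from_world"];R=T[:3,:3];c=-R.T@T[:3,3]
    d=np.array([uv[0]-m["cx"],uv[1]-m["cy"]]);rr=np.hypot(*d);th=rr/m["fx"]
    v=R.T@np.array([*(np.sin(th)*d/max(rr,1e-9)),np.cos(th)]);return c+(z-c[2])/v[2]*v
E
python3 - <<'E'
from h import *
x=np.load("box.npy");m=cams.camera_model("wrist");s=sensors.get_state()
ph=np.pi/2-2*np.arcsin(s["eef_rot"][0]);u=np.array([np.cos(ph),np.sin(ph)]);v=np.array([-u[1],u[0]])
def show(n,uv,z):
    P=wback(m,uv,z);d=(P-s["tool_pos"])[:2]*1000;print(n,"box",w2b(x,P)[0].round(1),"tool-y",(d@u).round(1),"perp",(d@v).round(1))
for p in((212,174),(242,174),(242,220),(213,220)):show("deadtop",p,.1275)
show("edge far",(328,64),.11);show("edge near",(272,252),.11)
for n,z in(("dead_center",.11875),("good",.11),("ledge_edge",.11)):
    for d in cams.mark_of("wrist",n)[:1]:show(n+" %.2f"%d["confidence"],d["at"],z)
print(ph,s["clock"])
E
```

```text
deadtop box [-74.9 -28.8 127.5] tool-y -37.4 perp 15.8
deadtop box [-49.9 -21.7 127.5] tool-y -11.4 perp 15.7
deadtop box [-38.8 -62.5 127.5] tool-y -12.1 perp -26.6
deadtop box [-64.1 -69.9 127.5] tool-y -38.4 perp -26.7
edge far box [ -3.5  93.9 110. ] tool-y 65.2 perp 113.9
edge near box [  0.3 -94.7 110. ] tool-y 16.6 perp -68.3
dead_center 0.71 box [-57.7 -47.  118.8] tool-y -25.9 perp -6.5
good 0.63 box [-55.3  46.1 110. ] tool-y 2.2 perp 82.3
ledge_edge 0.76 box [ -4.6  -0.2 110. ] tool-y 38.0 perp 23.8
0.6114854557518702 3.6
```

>>> drive_tool([
  [[2, -4, -40, 0, 88], [0, 0, -30, 0, 88], [0, 0, -10, 0, 88], [0, 0, -4, 0, 88], [0, 0, 0, 0, 88], [0, 0, 0, 0, 88]],
])

```text
clock: 4.35
tool_pos: [0.5307, -0.1052, 0.1252]
eef_rot: [0.462, 0.887, 0.0, 0.001]
contact_force: [0.5, 0.4, 0.7]
opening: 0.999
```

Run:
```python
from h import *
x=np.load("box.npy");s=sensors.get_state();print(s["tool_pos"],w2b(x,s["tool_pos"]),s["contact_force"])
for n in("top","side","wrist"):
    im=cams.snapshot(n);cv2.imwrite(f"pics/{n}2.png",im)
im=cv2.imread("pics/side2.png");cv2.imwrite("pics/side2z.png",cv2.resize(im[80:260,210:400],None,fx=3.3,fy=3.3,interpolation=cv2.INTER_CUBIC))
```

```text
[ 0.53065438 -0.1051737   0.12515376] [[-34.34918443 -38.14577287 125.15376133]] [0.49278786 0.43583    0.72732547]
```

View pics/side2z.png

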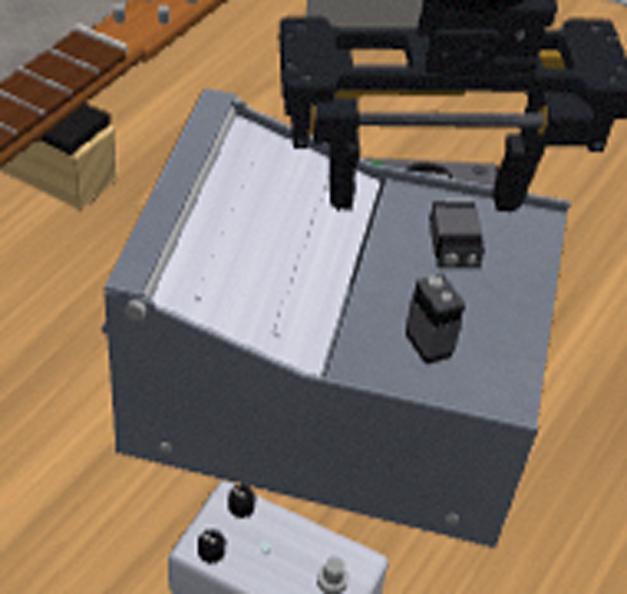

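View pics/wrist2.png

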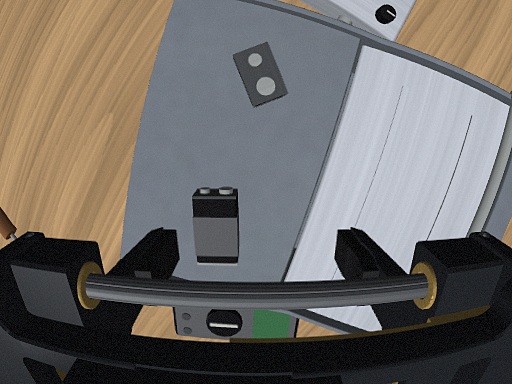

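Run:
```python
from h import *
x=np.load("box.npy");s=sensors.get_state();p=s["tool_pos"];S=cams.camera_model("side");m=cams.camera_model("wrist")
ph=np.pi/2-2*np.arcsin(s["eef_rot"][0]);u=np.array([np.cos(ph),np.sin(ph),0]);v=np.array([-u[1],u[0],0])
def wp(P):
    T=m["camera_from_world"];c=T[:3,:3]@P+T[:3,3];r=np.hypot(c[0],c[1]);th=np.arctan2(r,c[2]);return m["fx"]*th*c[:2]/r+[m["cx"],m["cy"]]
for a in(-44,-61.5,44,61.5):
  for w in(-9,9):
    P=p+u*a/1000+v*w/1000;print(a,w,"wrist",wp(P).round(),"side z",((proj(S,P)[0]-[210,80])*3.3).round())
def show(n,uv,z):
    P=wback(m,uv,z);d=(P-p)[:2]*1000;print(n,w2b(x,P)[0].round(1),"u",(d@u[:2]).round(1),"v",(d@v[:2]).round(1))
for q in((193,196),(237,195),(239,262),(195,262)):show("dead",q,.1275)
for q in((468-0,203),(434,203),(442,240),(482,240)):
    P=backproj(S,np.array(q)/3.3+[210,80],.1275);d=(P-p)[:2]*1000;print("side dead",w2b(x,P)[0].round(1),"u",(d@u[:2]).round(1),"v",(d@v[:2]).round(1))
```

```text
-44 -9 wrist [186. 241.] side z [483. 216.]
-44 9 wrist [183. 214.] side z [488. 235.]
-61.5 -9 wrist [160. 240.] side z [511. 216.]
-61.5 9 wrist [156. 214.] side z [516. 235.]
44 -9 wrist [325. 241.] side z [344. 214.]
44 9 wrist [327. 214.] side z [346. 233.]
61.5 -9 wrist [351. 240.] side z [317. 214.]
61.5 9 wrist [354. 214.] side z [318. 233.]
dead [-75.6 -27.4 127.5] u -36.5 v 21.5
dead [-50.8 -19.6 127.5] u -10.5 v 22.1
dead [-38.5 -62.  127.5] u -10.3 v -22.0
dead [-65.5 -70.4 127.5] u -38.6 v -22.6
side dead [-63.3 -65.3 127.5] u -35.1 v -18.3
side dead [-42.7 -58.9 127.5] u -13.5 v -17.9
side dead [-53.  -25.7 127.5] u -14.2 v 16.9
side dead [-76.6 -32.9 127.5] u -38.9 v 16.5
```

Run:
```python
from h import *
s=sensors.get_state();p=s["tool_pos"]
ph=np.pi/2-2*np.arcsin(s["eef_rot"][0]);u=np.array([np.cos(ph),np.sin(ph),0]);v=np.array([-u[1],u[0],0])
out=[]
for n,(r0,r1,c0,c1) in(("side",(100,190,270,390)),("top",(190,290,290,410))):
    m=cams.camera_model(n);im=cv2.imread(f"pics/{n}2.png");z=cv2.resize(im[r0:r1,c0:c1],None,fx=5,fy=5,interpolation=cv2.INTER_CUBIC)
    for a in(1,-1):
        P=np.array([p+u*a*k/1000+v*w/1000 for k,w in((44,-9),(44,9),(61.5,9),(61.5,-9))])
        q=((proj(m,P)-[c0,r0]+.5)*5).astype(int);cv2.polylines(z,[q],True,(0,0,255),1)
    cv2.imwrite(f"pics/{n}2o.png",z)
```

```text
(no output)
```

View pics/side2o.png

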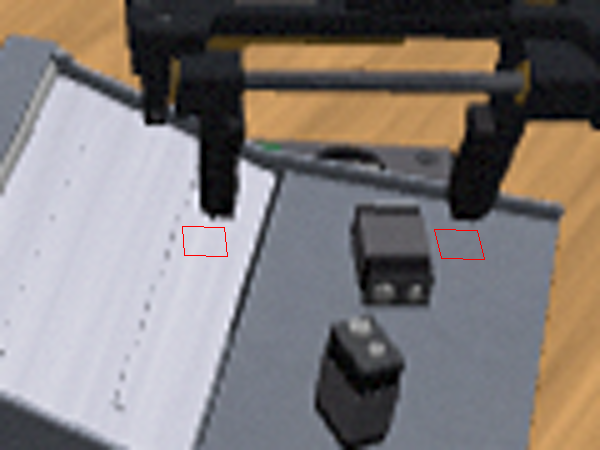

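View pics/top2o.png

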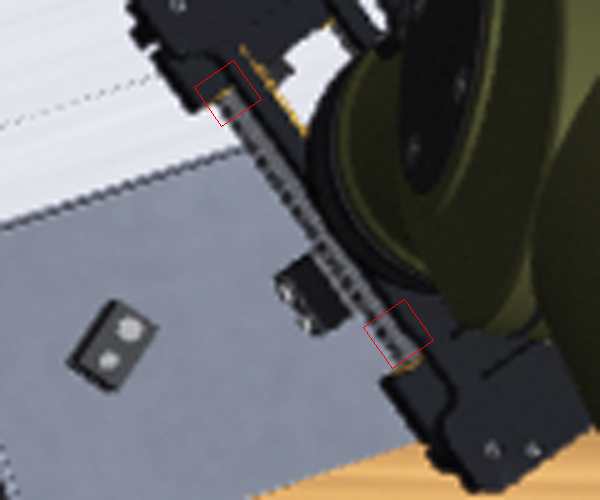

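Run:
```python
from h import *
s=sensors.get_state();p=s["tool_pos"];m=cams.camera_model("wrist")
from scipy.spatial.transform import Rotation as R
M=R.from_quat(s["eef_rot"]).as_matrix();print(M.round(3))
u,v,zt=M[:,1],-M[:,0],M[:,2]
def wp(P):
    T=m["camera_from_world"];c=T[:3,:3]@P+T[:3,3];r=np.hypot(c[0],c[1]);th=np.arctan2(r,c[2]);return m["fx"]*th*c[:2]/r+[m["cx"],m["cy"]]
im=cv2.imread("pics/wrist2.png");c0,r0=90,170;z=cv2.resize(im[170:350,90:430],None,fx=2.3,fy=2.3,interpolation=cv2.INTER_CUBIC);z=np.clip(z.astype(float)*1.8+10,0,255).astype(np.uint8)
for b,col in((0,(0,0,255)),(-20,(0,255,0)),(-40,(255,0,0))):
  for a in(1,-1):
    q=np.array([wp(p+u*a*k/1000+v*w/1000+zt*b/1000) for k,w in((44,-9),(44,9),(61.5,9),(61.5,-9))])
    cv2.polylines(z,[((q-[c0,r0]+.5)*2.3).astype(int)],True,col,1)
cv2.imwrite("pics/wrist2o.png",z)
T=m["camera_from_world"];c=-T[:3,:3].T@T[:3,3];print("cam in tool",M.T@(c-p))
S=cams.camera_model("side")
for d in((0,0,0),(0,0,.01),*( (.01*v,.01*u))):print(d,proj(S,p+np.array(d)))
```

```text
[[-0.574  0.819  0.002]
 [ 0.819  0.574 -0.   ]
 [-0.001  0.002 -1.   ]]
cam in tool [ 0.07082289  0.00089826 -0.1672031 ]
(0, 0, 0) [[335.83001299 148.06548165]]
(0, 0, 0.01) [[336.54758246 144.42035548]]
[ 5.73720564e-03 -8.19049961e-03  1.36970842e-05] [[335.30746267 144.87015704]]
[8.19048416e-03 5.73722164e-03 1.60326132e-05] [[330.99990592 148.00397876]]
```

View pics/wrist2o.png

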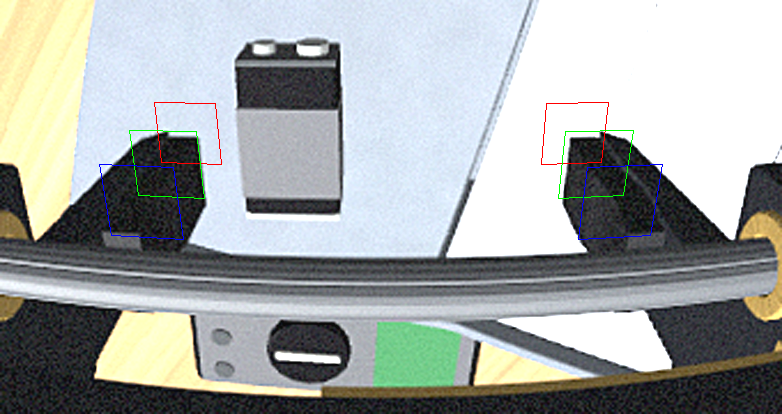

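Both cameras agree that the visible fingertips end about 18 to 20 mm above the reported TCP. I'll go down 10 mm, which is safe whichever is right, and see whether the flap pushes back.

>>> drive_tool([
  [[0, 0, -5, 0, 88], [0, 0, -5, 0, 88], [0, 0, 0, 0, 88]],
])

```text
clock: 4.8
tool_pos: [0.529, -0.1049, 0.1131]
eef_rot: [0.462, 0.887, -0.0, -0.001]
contact_force: [0.6, -0.3, -0.3]
opening: 0.999
```

Run:
```python
from h import *
s=sensors.get_state();print(s["tool_pos"],s["contact_force"],s["moment"])
im=cams.snapshot("side");cv2.imwrite("pics/side3.png",im)
cv2.imwrite("pics/side3z.png",cv2.resize(im[100:190,270:390],None,fx=5,fy=5,interpolation=cv2.INTER_CUBIC))
```

```text
[ 0.52900238 -0.10492203  0.1130846 ] [ 0.59398939 -0.3186229  -0.25716152] [-0.01353156  0.01819778  0.01020001]
```

View pics/side3z.png

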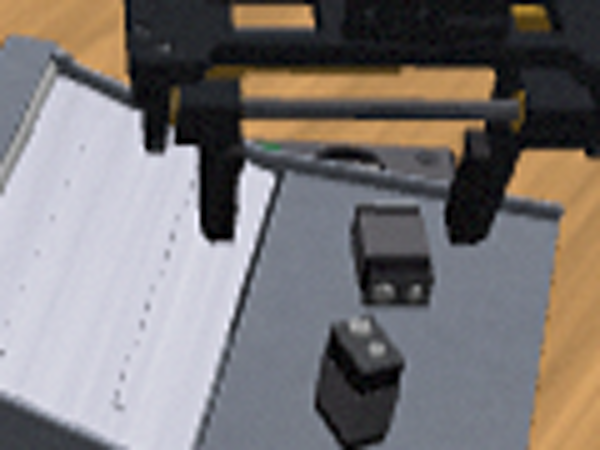

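Still no force at a reported z of 113, so the real fingertip is higher than the reported TCP. I'll continue down in small steps, using force and pictures to find the real contact.

>>> drive_tool([
  [[0, 0, -4, 0, 88], [0, 0, -4, 0, 88], [0, 0, 0, 0, 88], [0, 0, 0, 0, 88]],
])

```text
clock: 5.25
tool_pos: [0.5295, -0.105, 0.1057]
eef_rot: [0.462, 0.887, -0.0, -0.0]
contact_force: [0.3, -0.1, -0.0]
opening: 1.001
```

>>> drive_tool([
  [[0, 0, -2, 0, 88], [0, 0, 0, 0, 88]],
])

```text
clock: 5.45
tool_pos: [0.5295, -0.105, 0.1037]
eef_rot: [0.462, 0.887, 0.0, -0.0]
contact_force: [0.2, 0.1, 0.2]
opening: 1.0
```

>>> drive_tool([
  [[0, 0, -2, 0, 88], [0, 0, 0, 0, 88]],
])

```text
clock: 5.65
tool_pos: [0.5295, -0.105, 0.1017]
eef_rot: [0.462, 0.887, -0.0, -0.0]
contact_force: [0.8, -0.2, 0.2]
opening: 0.996
```

>>> drive_tool([
  [[0, 0, -2, 0, 88], [0, 0, 0, 0, 88]],
])

```text
clock: 5.85
tool_pos: [0.5294, -0.105, 0.0996]
eef_rot: [0.462, 0.887, -0.0, -0.0]
contact_force: [-0.4, 0.3, -0.4]
opening: 0.998
```

>>> drive_tool([
  [[0, 0, -2, 0, 88], [0, 0, 0, 0, 88]],
])

```text
clock: 6.05
tool_pos: [0.5294, -0.105, 0.0976]
eef_rot: [0.462, 0.887, -0.0, -0.0]
contact_force: [-0.4, -0.2, -0.4]
opening: 0.996
```

Run:
```python
from h import *
x=np.load("box.npy");s=sensors.get_state();print(s["clock"],s["tool_pos"],w2b(x,s["tool_pos"]),s["contact_force"],s["moment"])
im=cams.snapshot("side");cv2.imwrite("pics/side4.png",im)
cv2.imwrite("pics/side4z.png",cv2.resize(im[90:200,260:400],None,fx=5,fy=5,interpolation=cv2.INTER_CUBIC))
cv2.imwrite("pics/wrist4.png",cams.snapshot("wrist"))
```

```text
6.05 [ 0.52944104 -0.10504543  0.09763168] [[-35.45497669 -37.63015025  97.63167738]] [-0.42634726 -0.19673415 -0.3760451 ] [-0.0478005   0.03200903 -0.01423688]
```

View pics/side4z.png

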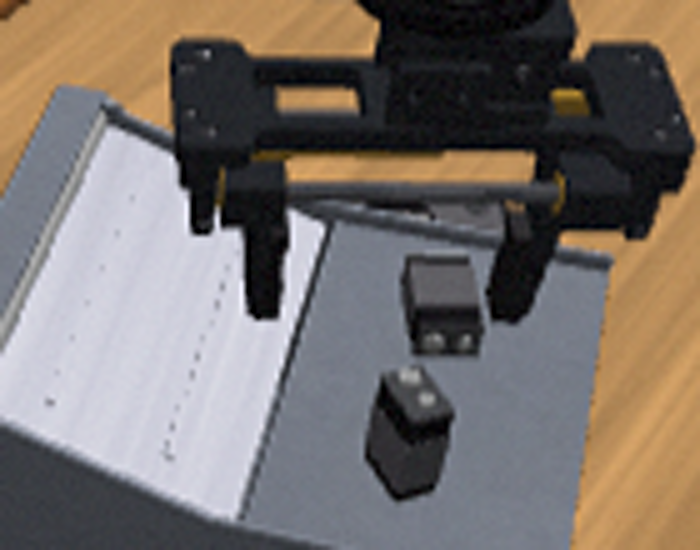

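View pics/wrist4.png

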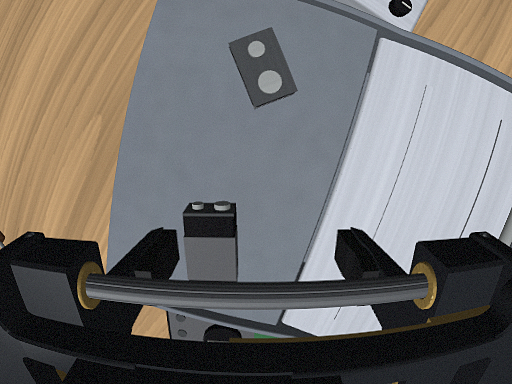

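Run:
```python
from h import *
s=sensors.get_state();p=s["tool_pos"]
ph=np.pi/2-2*np.arcsin(s["eef_rot"][0]);u=np.array([np.cos(ph),np.sin(ph),0]);v=np.array([-u[1],u[0],0])
m=cams.camera_model("side");z=cv2.imread("pics/side4z.png")
for dz,col in((14,(255,0,0)),(18.7,(0,0,255)),(23,(0,255,0))):
  for a in(1,-1):
    P=np.array([p+u*a*k/1000+v*w/1000+[0,0,dz/1000] for k,w in((44,-9),(44,9),(55,9),(55,-9))])
    cv2.polylines(z,[((proj(m,P)-[260,90]+.5)*5).astype(int)],True,col,1)
cv2.imwrite("pics/side4o.png",z[150:400,180:620])
```

View pics/side4o.png

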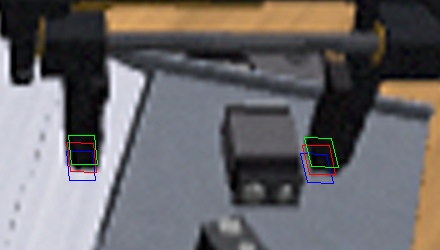

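>>> drive_tool([
  [[0, 0, -2, 0, 88], [5, 3.5, 0, 0, 88], [5, 3.5, 0, 0, 88], [5, 3.5, 0, 0, 88], [5, 3.5, 0, 0, 88], [5, 3.5, 0, 0, 88], [0, 0, 0, 0, 88]],
])

```text
clock: 6.85
tool_pos: [0.5556, -0.0867, 0.0959]
eef_rot: [0.461, 0.887, 0.0, 0.0]
contact_force: [-1.7, -0.7, 3.7]
opening: 0.997
```

```bash
cat > look.py <<'E'
import sys
from h import *
k=sys.argv[1]
x=np.load("box.npy");s=sensors.get_state();print(s["clock"],s["tool_pos"],w2b(x,s["tool_pos"]),s["contact_force"],s["opening"])
im=cams.snapshot("side");cv2.imwrite(f"pics/side{k}.png",im)
w=cams.snapshot("wrist")
a=cv2.resize(im[90:200,250:400],None,fx=5,fy=5,interpolation=cv2.INTER_CUBIC)
cv2.imwrite(f"pics/side{k}z.png",a);cv2.imwrite(f"pics/wrist{k}.png",w)
E
python3 look.py 5
```

```text
6.85 [ 0.55557682 -0.0867155   0.09590376] [[ -4.78092183 -28.78889937  95.90376377]] [-1.71474563 -0.68756293  3.69737218] 0.997094732601677
```

View pics/side5z.png

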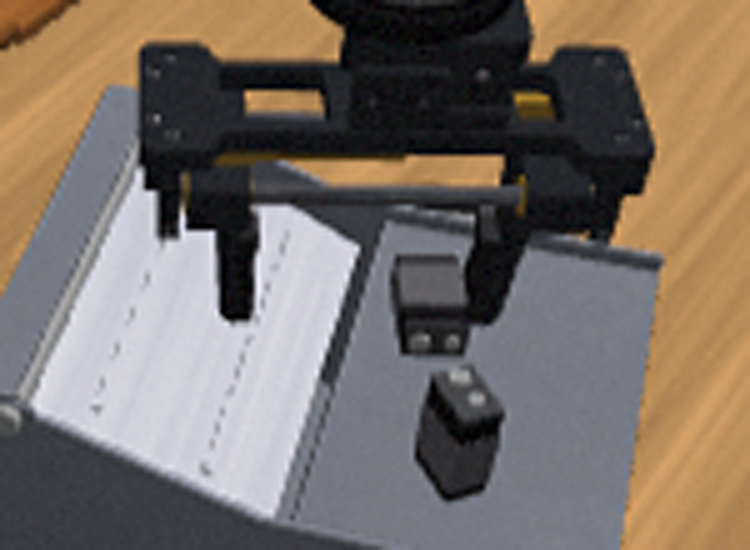

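View pics/wrist5.png

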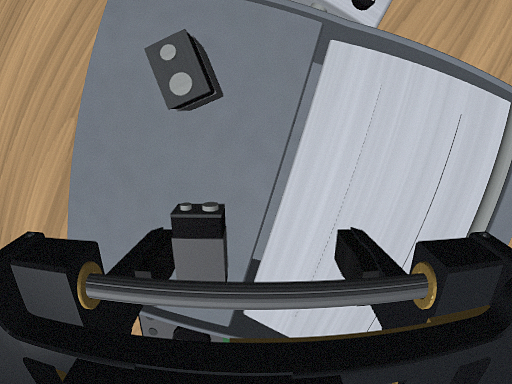

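The flap is partly open with about 4 N on the finger. The battery is flush against the trailing finger and the good battery hasn't moved. I'll keep pushing.

>>> drive_tool([
  [[5, 3.5, 0, 0, 88], [5, 3.5, 0, 0, 88], [5, 3.5, 0, 0, 88], [5, 3.5, 0, 0, 88], [0, 0, 0, 0, 88]],
])

```text
clock: 7.45
tool_pos: [0.574, -0.0737, 0.0955]
eef_rot: [0.462, 0.887, -0.001, -0.001]
contact_force: [-3.8, -2.4, 3.6]
opening: 0.999
```

```bash
python3 look.py 6
```

```text
7.45 [ 0.57398169 -0.07374054  0.09546053] [[ 16.84157985 -22.49951456  95.4605284 ]] [-3.84735625 -2.40168292  3.61325065] 0.9987331105461291
```

View pics/side6z.png

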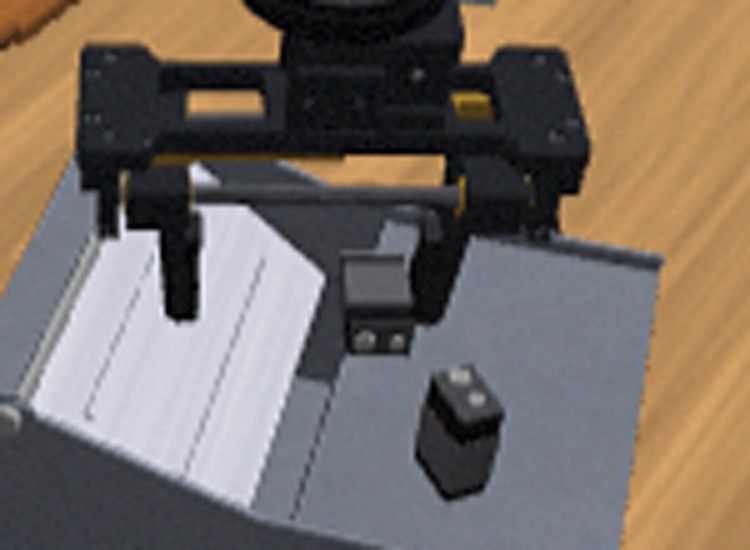

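View pics/wrist6.png

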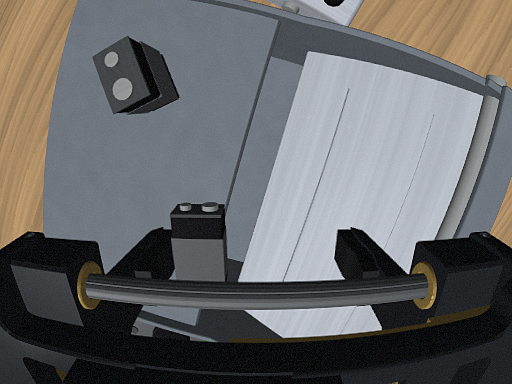

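>>> drive_tool([
  [[5, 3.5, 0, 0, 88], [4, 2.8, 0, 0, 88], [2, 1.4, 0, 0, 84], [2, 1.4, 0, 0, 80], [2, 1.4, 0, 0, 76], [0, 0, 0, 0, 76], [0, 0, 0, 0, 76]],
])

```text
clock: 8.25
tool_pos: [0.5865, -0.0647, 0.095]
eef_rot: [0.462, 0.887, -0.002, -0.003]
contact_force: [-7.7, -4.3, 2.9]
opening: 0.86
```

```bash
python3 look.py 7
```

```text
8.25 [ 0.58645006 -0.06472711  0.09496285] [[ 31.56237826 -18.0273695   94.96285379]] [-7.71254044 -4.30445142  2.9139422 ] 0.8600696972894176
```

View pics/side7z.png

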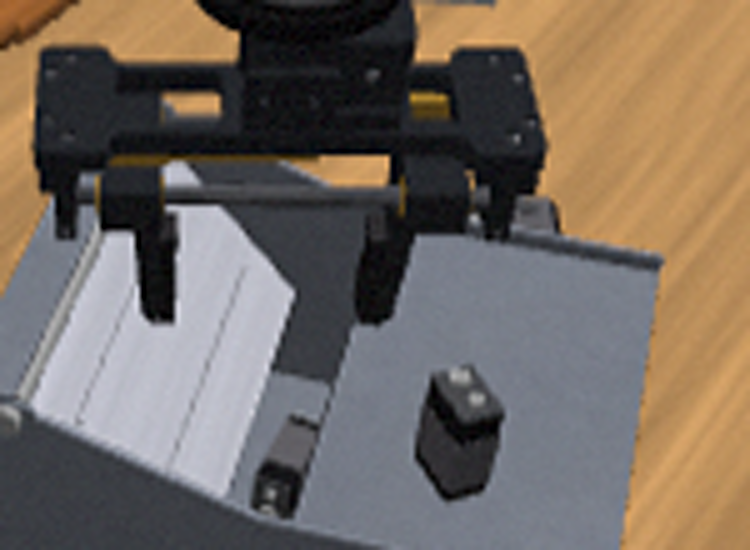

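View pics/wrist7.png

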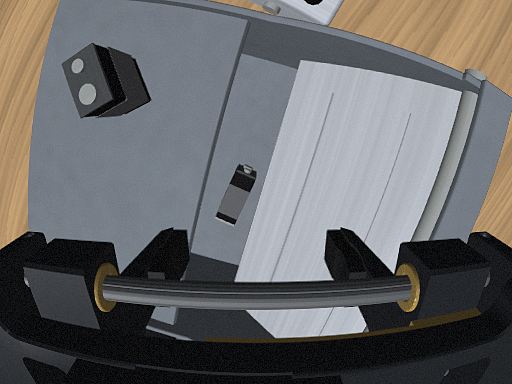

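The battery fell into the box at about (240,195) in the wrist picture, with the finger still holding the flap open at about 9 N. I'll back off along the same line to let the flap close, then lift.

>>> drive_tool([
  [[-7, -5, 0, 0, 76], [-7, -5, 0, 0, 76], [-7, -5, 0, 0, 76], [-7, -5, 0, 0, 76], [-7, -5, 2, 0, 76], [-7, -5, 5, 0, 76], [0, 0, 25, 0, 76], [0, 0, 40, 0, 76], [0, 0, 40, 0, 76], [0, 0, 40, 0, 76]],
])

```text
clock: 9.35
tool_pos: [0.5466, -0.0935, 0.2491]
eef_rot: [0.462, 0.887, -0.0, -0.001]
contact_force: [0.5, -0.8, 0.3]
opening: 0.861
```

>>> drive_tool([
  [[-15, 40, 20, 0, 76], [-15, 40, 0, 0, 76], [-15, 40, 0, 0, 76], [-15, 40, 0, 0, 76], [-15, 40, 0, 0, 76], [-15, 40, 0, 0, 76], [0, 40, 0, 0, 76], [0, 0, 0, 0, 76], [0, 0, 0, 0, 76]],
])

```text
clock: 10.25
tool_pos: [0.457, 0.1871, 0.2676]
eef_rot: [0.461, 0.887, -0.0, -0.0]
contact_force: [0.1, -0.7, 0.2]
opening: 0.864
```

```bash
python3 look.py 8
python3 - <<'E'
from h import *
im=cams.snapshot("top");cv2.imwrite("pics/top8z.png",cv2.resize(im[130:310,200:450],None,fx=3.2,fy=3.2,interpolation=cv2.INTER_CUBIC))
x=np.load("box.npy")
for n in("good","dead","pedal","meter"):
    print(n,[(d["at"],round(d["confidence"],2)) for d in cams.mark_of("top",n)][:2])
E
```

```text
10.25 [0.45702731 0.18711634 0.26757521] [[ -8.99006339 262.20622708 267.57520553]] [ 0.06058324 -0.6754724   0.17487218] 0.8639827528509928
good [([311.9, 259.4], 0.69)]
dead []
pedal [([239.3, 256.4], 0.89)]
meter [([404.9, 203.4], 0.96)]
```

View pics/side8z.png

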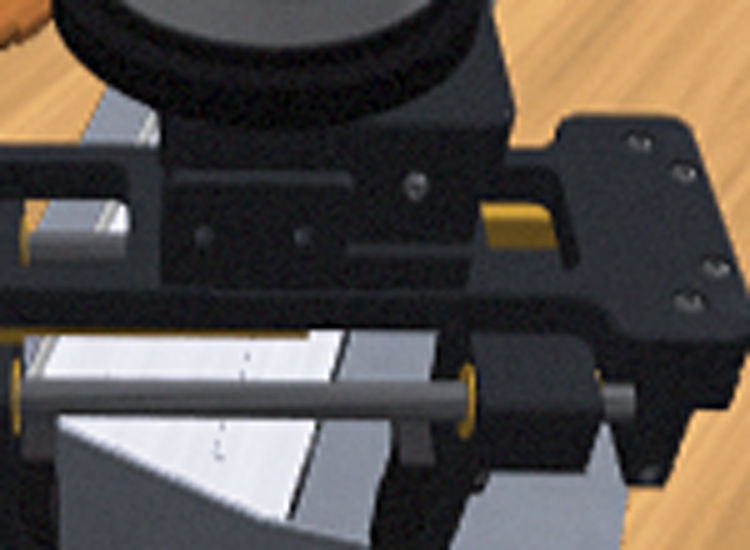

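View pics/top8z.png

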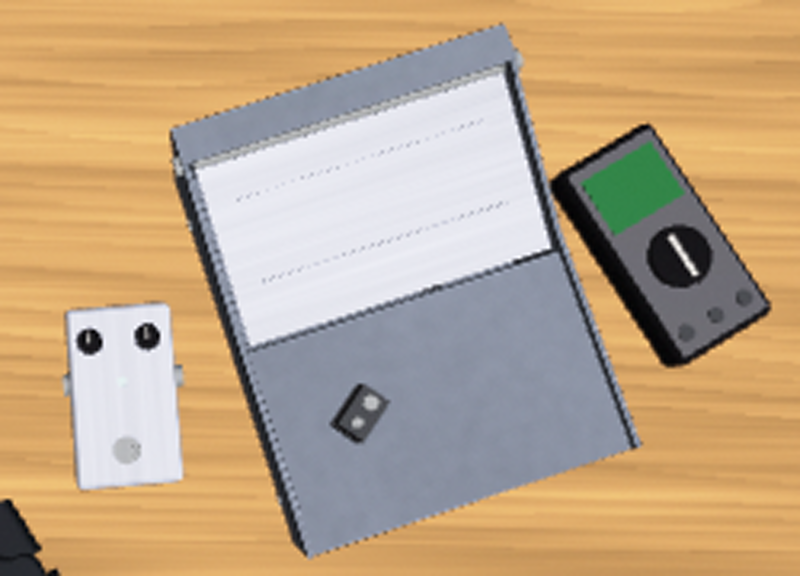

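The top picture shows the flap closed, with the dead battery gone from the ledge. The good battery stands at about (312,259), the same pixel as before, and the pedal and meter haven't moved. Handing in.

```bash
python3 -c "
from plant import r
print(r.finish_job())"
```

```text
the job is handed in; nothing more can be done
None
```

The dead battery is in the box and I've handed the job in at about 10.4 s on the robot's clock. No verdict was reported.

I straddled the dead battery with the open fingers. One finger pressed the flap open (4 to 9 N) while the other slid the battery over the ledge's edge. A small closing of the fingers gave it the last push. I then backed off, let the flap close and moved clear.

**Last checks:**
- **Dead battery:** the side and wrist pictures showed it down inside the box while the finger still held the flap open. With the flap closed it can't be seen, so its final rest was not checked again.
- **Flap:** it looks closed in the last top picture.
- **Good battery:** it stands upright, within about 1 pixel of where it was.
- **Pedal and meter:** they look unmoved in the pictures. The networks' marks for them shifted by about 2 to 3 pixels, within their usual scatter.
- **Robot:** clear of everything, with the force reading back to about zero.

**One disagreement:** the visible fingertips ended about 18 to 20 mm short of the reported TCP, close to the given grip depth of 18.7 mm. There was also no contact force at heights where the reported TCP should have touched the flap. I set the working height from the pictures and the force readings instead.

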